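# Tighten the recessed nut of a pump housing with the long socket key

## Task

Take the red-handled socket key from its wooden stand, put it down the bore of the green pump housing fully onto the square brass nut at the bottom, feeling gently for the square without pressing hard, and turn the nut clockwise (seen from above) until it comes up firm, without forcing it further. Then draw the key out and stand it back upright, fully down in the stand it came from, and let go; leave the blue-handled key and everything else on the bench alone.

Things in the scene. Friction and masses are not known exactly. Their poses are not given: they have to be found in the camera images.
- key_handle (a point): Red-handled socket key, steel, 165 mm tall, about 0.32 kg, upright in its stand. This point: centre of its flat red wing handle, on the key's axis, 150 mm above the key's lower end. Handle 64 mm long along this frame's x, 18 mm thick along y, 30 mm high along z (key axis, up); shank below it 14 mm thick. Grip it across its thickness, firmly (60 N or more).
- key_mouth (a point): Centre of the key's lower end (mouth of its socket); axes as key_handle. Socket 34 mm high, 30 x 30 mm square outside (42 mm over the corners), open below: square hole 22 x 22 mm, 24 mm deep, its sides square to x and y. Lowered on the nut with the squares unmatched it stops about 16 to 18 mm above bore_floor; fully on, it rests on bore_floor.
- housing: Green cast pump housing, bolted down: square flange 120 x 120 mm, 22 mm high, with an upright round barrel 76 mm outside diameter on its middle, top at 100 mm. Origin at the centre of its underside, z up.
- bore_mouth (a point): Centre of the mouth of the round vertical bore in the housing, at its top rim, 100 mm above the bench; the bore is 50 mm in diameter and 78 mm deep.
- bore_floor (a point): Centre of the flat floor of the bore, 22 mm above the bench. The brass nut stands here on the bore's axis: a square 20 x 20 mm, 18 mm high, top edge slightly bevelled. The angle of its square varies and is not measured: it must be found by feel, turning the key under a light push; the socket drops over it within about 6 degrees of a match.
- nut (a joint): Turn of the brass nut (rad) from its loosest position, growing clockwise seen from above. It starts between 0 and 0.2 and drags with about 0.2 N m; at 0.8 it is home and stops dead: 0.4 N m there is firm, over 0.6 N m is forcing it. It does not turn below 0.
- stand_floor (a point): The wooden stand of the red-handled key, fixed: block 74 x 74 x 50 mm with a round upright well 50 mm in diameter and 42 mm deep. This point is the centre of the well's floor, 8 mm above the bench; the key's lower end stands on it.
- spare_handle (a point): The other socket key, the wrong size, blue handle, same shape and height, in a second wooden stand like the first (the two stands may be either way round); leave it. This point is the centre of its handle, 158 mm above the bench.
- jar_mid (a point): Bystander: red jar with yellow lid, 56 mm across, 105 mm tall; this point is its centre.
- dropper_mid (a point): Bystander: small white bottle, 38 mm across, 85 mm tall; this point is its centre.
- gauge: Bystander: round dial gauge lying flat, 58 mm across, 16 mm high, with a stem; origin under its centre.
- driver: Bystander: screwdriver with an orange handle, lying on the bench.
- spanner: Bystander: steel spanner, lying on the bench.

How it is judged:
On the way, in this order (a step that is already met when the one before it is completed fails the run):
1. the key's socket is fully down over the nut (horizontal distance between key_mouth and bore_floor below 0.004 m and z of key_mouth in the frame of bore_floor below 0.005 m), for 0.2 s.
2. the nut has been turned home with the key on it (all of step 1 and value of joint nut above 0.75 rad), for 0.1 s.
At the end, for the whole second after the job is handed in: The nut is home (within 0.07 rad of its stop) and the red-handled key stands upright (within 0.12 rad), at rest and released, fully down in its own stand (lower end within 6 mm of the well's floor and 8 mm of its middle) (value of joint nut above 0.73 rad and horizontal distance between key_mouth and stand_floor below 0.008 m and z of key_mouth in the frame of stand_floor below 0.006 m and angle between key_mouth's own z axis and vertical below 0.12 rad and linear speed of key below 0.02 m/s and contact force between key and the fingers below 0.1 N); the robot touches nothing.
It fails at once if the key is pressed or jammed hard against the nut before it is fully on (more than 70 N of contact) (contact force between key and nut above 70 N and z of key_mouth in the frame of bore_floor above 0.006 m).
It fails at once if the nut is forced past home (more than 150 N of contact, some 0.7 N m or more of turning) (contact force between key and nut above 150 N).
It fails at once if the key is pressed hard against the housing (more than 50 N) (contact force between key and housing above 50 N).
It fails at once if the robot bumps the housing (more than 10 N) (contact force between any of the fingers, the arm and housing above 10 N).
It fails at once if the other key or another thing on the bench is moved (more than 20 mm) (distance of any of spare_handle, jar_mid, dropper_mid, gauge, driver, spanner from where it was at the start of the episode above 0.02 m).
It also fails if it takes over 72 s, if anything falls off the work surface, if the arm or the gripper's body presses on something with over 40 N, if the wrist force passes 120 N, or if a joint passes its speed limit or range.

## Robot

A 6-joint arm with a two-finger parallel gripper is mounted at the origin on the work surface. World frame = base frame: x ahead of the robot, y to its left, z up, the work surface at z = 0. Lengths are in m, angles in rad, forces in N, time in s.
With the tool pointing down it reaches from about 0.375 to 0.975 m from the base axis. Payload 3.8 kg.
Tool frame: the origin (TCP) lies on the centre line of the jaws, within the pads' length; the fingertips stand 8 mm ahead of it and the grasp point (between the pads) lies 11 mm behind it; z points along the fingers, y is the line along which they close (so a half turn about z gives the same grasp; the last joint's range is limited). The gripper opens to 88 mm and grips with 3 to 60 N. Pads are 18 mm wide; open, the fingers measure 123 mm over their backs; the gripper's body (75 mm by 187 mm) begins 45 mm behind the grasp point.
Start: joints at [1.151, 0.264, 1.604, -0, 1.274, -0.037], TCP at [0.252, 0.626, 0.247] pointing down, gripper open.
Joint ranges: [-2.63, 2.63], [-0.94, 2.18], [0.31, 2.57], [-1.31, 4.45], [0, 2.66], [-2.55, 2.55]. Speed limits (rad/s): [2.57, 2.57, 3.14, 3.14, 3.14, 3.14].

## Interface

Orientations are given as a rotation vector (axis times angle).
In Python, from bench import arm gives the robot as it stands.
- The arm moves only by the tool step_arm, never from a script. Its argument "deltas" is a list of rows, each an object with "travel": the shift along the tool's x, y, z in cm, a list of three; "turn": the turn, a rotation vector about the tool's x, y, z in degrees, a list of three; "gripper": the opening, from -1 (shut) to 1 (fully open), so that 0 is half open. In form: [{"travel": [tx, ty, tz], "turn": [wx, wy, wz], "gripper": gripper}, ...]. A call has 1 to 8 rows; each row shifts and turns the commanded pose from where the row before left it, along the tool's axes as they then stand; what a row does not reach is not made up. A row lasts 1/12 s, in which the tool goes at most 41.7 mm and 7.16 degrees, less where a joint would pass 70% of its speed; a pose out of reach is approached as far as the arm can. A call with a gripper value outside its range is refused whole. The fingers move at their own pace and stop on an object; "grip_force" is the grip in N (left out, the last holds). Time passes only in rows, so rows that do not move let the fingers close. It gives the time, the measured TCP pose, the force, the opening and the grip force at its end, in the units of the state.
- arm.read_state(): the state, without advancing time (a new reading comes with each control period).
- arm.grab_frame(name): name is "scene" or "top" or "wrist"; returns a dict with "image" (400x640x3 uint8, red, green, blue), "fx", "fy", "cx", "cy" (pixels), "dist" ([k1, k2, p1, p2, k3] as OpenCV has them; the pictures are not rectified), "R" (3x3) and "t" (3): a world point X has camera coordinates R X + t. Camera axes: x right, y down, z forward; pixel columns grow to the right and rows downward; lengths in m; the calibration is good to about 2 mm. A picture is of the moment at which its call begins. There is no depth.
- arm.close_job(): hands the job in; it is judged then, once.
The state is a dict: "t": time; "qpos": joint angles; "qvel": joint speeds; "joint_efforts": joint torques, N m; "eef_pos": TCP position; "tcp_rot": TCP orientation; "force": force on the tool from outside, world axes, zero at the start; "moment": the same for the moment, N m; "gripper_width": finger opening in m; "grasp_force": force on a finger pad.
Only numpy, scipy, OpenCV 4.12 (cv2) and the standard library are available. Lean on these libraries where they do the work, as an engineer would, in place of code of your own. Each camera call takes 0.05 s, during which the arm holds its last target. There are 200 camera calls.

## Working session

There is one attempt and no reset: what is moved stays moved. The work goes in short steps, Python scripts to look and compute and a tool call to move; the robot and the scene stay as the last step left them, time stands still between calls to the robot, and variables do not carry over. Pictures are saved under pics/ and viewed, at most 10 in all, crops included, and the job is handed in when it is done.

Besides the shell and the picture viewer there is one more tool, called after "Request:" as name([rows], argument=value, ...), one row to a line, values as JSON. step_arm: Moves the arm, as the interface text tells. Its arguments: {"type":"object","properties":{"deltas":{"type":"array","items":{"type":"object","properties":{"travel":{"type":"array","items":{"type":"number"}},"turn":{"type":"array","items":{"type":"number"}},"gripper":{"type":"number"}}}},"grip_force":{"type":"number"}},"required":["deltas"]}

```bash
mkdir -p pics
cat > h.py <<'E'
import numpy as np, cv2
from bench import arm
from scipy.spatial.transform import Rotation as Ro
def grab(n,fn=None):
    f=arm.grab_frame(n)
    if fn: cv2.imwrite('pics/'+fn,cv2.cvtColor(f['image'],cv2.COLOR_RGB2BGR))
    return f
def K(f): return np.array([[f['fx'],0,f['cx']],[0,f['fy'],f['cy']],[0,0,1.]])
def ray(f,uv,z):
    p=cv2.undistortPoints(np.array([[uv]],float),K(f),np.array(f['dist'],float))[0,0]
    R=np.array(f['R']);t=np.array(f['t']);c=-R.T@t;d=R.T@np.array([p[0],p[1],1])
    return c+d*(z-c[2])/d[2]
def proj(f,X):
    return cv2.projectPoints(np.array(X,float).reshape(-1,3),cv2.Rodrigues(np.array(f['R'],float))[0],np.array(f['t'],float),K(f),np.array(f['dist'],float))[0][:,0]
E
python3 - <<'E'
from h import *
for n in('scene','top'):
    f=grab(n,n+'1.png');R=np.array(f['R']);print(n,-R.T@np.array(f['t']),R[2],f['fx'])
s=arm.read_state();print(s)
E
```

```text
scene [1.62696939 0.39500584 0.86639524] [-0.76438433 -0.32500784 -0.55685411] 451.68252565572584
top [ 0.46876654 -0.03509611  1.53515187] [ 0.09039421 -0.01099298 -0.99584539] 509.4206489398567
{'t': 0.1, 'qpos': array([ 1.15115008e+00,  2.64663218e-01,  1.60519819e+00, -1.81739179e-05,
        1.27371251e+00, -3.68991991e-02]), 'qvel': array([ 0.00041691, -0.0008015 , -0.00203832, -0.00032714, -0.00091053,
        0.00036753]), 'joint_efforts': array([ 3.85422554e-04, -5.03621542e+01, -3.58069038e+01,  7.31408643e-02,
        2.34178395e-02, -5.95442475e-05]), 'eef_pos': array([0.25184927, 0.62559625, 0.24554353]), 'tcp_rot': array([-5.97463982e-01, -3.08381605e+00,  3.03718708e-03]), 'force': array([ 0.05647757,  0.4520329 , -0.1721343 ]), 'moment': array([-0.02256325, -0.00264476, -0.03109303]), 'grasp_force': 0.0, 'gripper_width': 0.08815465995941192}
```

View pics/top1.png

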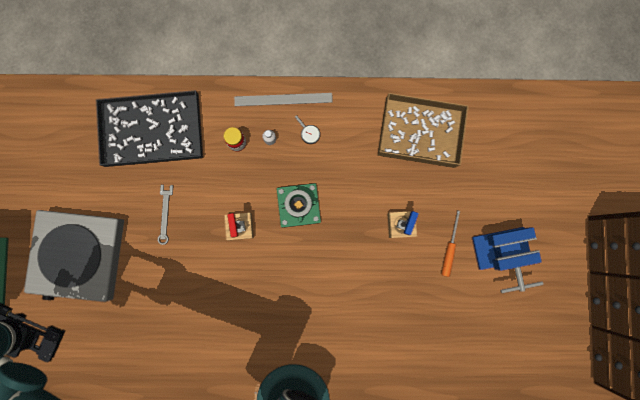

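View pics/scene1.png

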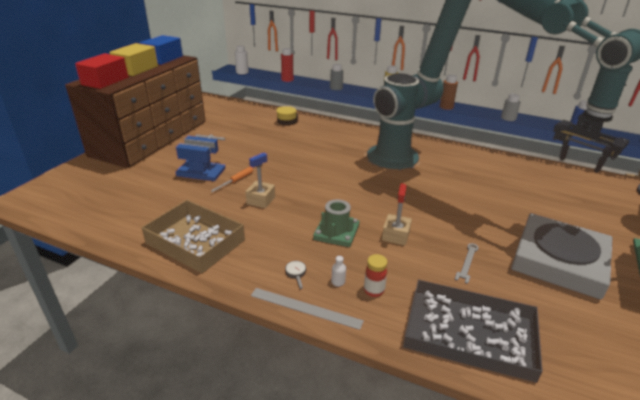

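The top view shows the red handle at (234,224) in its stand at (238,226), the housing at (298,204) with its nut visible, and the blue key at (408,223). The scene view shows the same layout, with the red key at (401,200).

```bash
cat >> h.py <<'E'
def mask(f,lo,hi,box,n=1):
    hsv=cv2.cvtColor(f['image'],cv2.COLOR_RGB2HSV)
    m=cv2.inRange(hsv,np.array(lo),np.array(hi))
    if lo[0]==0: m|=cv2.inRange(hsv,np.array((172,lo[1],lo[2])),np.array((180,255,255)))
    z=np.zeros_like(m);x0,y0,x1,y1=box;z[y0:y1,x0:x1]=m[y0:y1,x0:x1]
    return z
def big(m):
    c=max(cv2.findContours(m,cv2.RETR_EXTERNAL,cv2.CHAIN_APPROX_NONE)[0],key=cv2.contourArea);return c
E
python3 - <<'E'
from h import *
f=grab('top')
c=big(mask(f,(0,150,60),(6,255,255),(215,200,260,250)));r=cv2.minAreaRect(c);print(r)
print('red',ray(f,r[0],.168)); b=cv2.boxPoints(r); print([ray(f,p,.168)[:2].round(3) for p in b])
c=big(mask(f,(60,80,20),(90,255,255),(265,170,335,240)));r=cv2.minAreaRect(c);print(r,ray(f,r[0],.022)); print([ray(f,p,.022)[:2].round(3) for p in cv2.boxPoints(r)])
g=grab('scene');c=big(mask(g,(0,150,60),(6,255,255),(385,175,420,215)));r=cv2.minAreaRect(c);print(r,ray(g,r[0],.158))
s=arm.read_state();print(Ro.from_rotvec(s['tcp_rot']).as_matrix().round(3))
w=grab('wrist');R=np.array(w['R']);T=Ro.from_rotvec(s['tcp_rot']).as_matrix();print('cam in tool',T.T@(-R.T@np.array(w['t'])-s['eef_pos']),T.T@R[2],w['fx'])
E
```

```text
((232.12425231933594, 224.5577850341797), (23.79694938659668, 7.222716808319092), 81.25383758544922)
red [0.51029178 0.16361129 0.168     ]
[array([0.54 , 0.179]), array([0.543, 0.16 ]), array([0.48 , 0.149]), array([0.477, 0.168])]
((298.39251708984375, 204.836181640625), (39.60918045043945, 39.60918045043945), 83.2901611328125) [ 0.57486596 -0.01091815  0.022     ]
[array([0.626, 0.055]), array([ 0.641, -0.062]), array([ 0.524, -0.077]), array([0.509, 0.04 ])]
((401.55767822265625, 192.2115478515625), (7.0601806640625, 18.238800048828125), 11.309932708740234) [0.50433616 0.16399332 0.158     ]
[[-0.928  0.374 -0.001]
 [ 0.374  0.928 -0.001]
 [ 0.    -0.001 -1.   ]]
cam in tool [ 0.0734454   0.00091989 -0.13786723] [-2.87735845e-01 -1.20055577e-04  9.57709804e-01] 320.69765620242475
```

Request:
step_arm([
  {"travel": [-2.56,-2.08,-0.35],"turn": [0,0,0],"gripper": 1},
  {"travel": [-2.56,-2.08,-0.35],"turn": [0,0,0],"gripper": 1},
  {"travel": [-2.56,-2.08,-0.35],"turn": [0,0,0],"gripper": 1},
  {"travel": [-2.56,-2.08,-0.35],"turn": [0,0,0],"gripper": 1},
  {"travel": [-2.56,-2.08,-0.35],"turn": [0,0,0],"gripper": 1},
  {"travel": [-2.56,-2.08,-0.35],"turn": [0,0,0],"gripper": 1},
  {"travel": [-2.56,-2.08,-0.35],"turn": [0,0,0],"gripper": 1},
  {"travel": [-2.56,-2.08,-0.35],"turn": [0,0,0],"gripper": 1},
])

```text
t: 0.92
eef_pos: [0.3803, 0.3938, 0.2749]
tcp_rot: [0.597, 3.084, 0.0]
force: [-0.1, 0.1, 1.1]
gripper_width: 0.088
grasp_force: 0.0
```

Request:
step_arm([
  {"travel": [-2.56,-2.08,-0.35],"turn": [0,0,0],"gripper": 1},
  {"travel": [-2.56,-2.08,-0.35],"turn": [0,0,0],"gripper": 1},
  {"travel": [-2.56,-2.08,-0.35],"turn": [0,0,0],"gripper": 1},
  {"travel": [-2.56,-2.08,-0.35],"turn": [0,0,0],"gripper": 1},
  {"travel": [-2.56,-2.08,-0.35],"turn": [0,0,0],"gripper": 1},
  {"travel": [-2.56,-2.08,-0.35],"turn": [0,0,0],"gripper": 1},
  {"travel": [-2.56,-2.08,-0.35],"turn": [0,0,0],"gripper": 1},
  {"travel": [-2.56,-2.08,-0.35],"turn": [0,0,0],"gripper": 1},
])

```text
t: 1.58
eef_pos: [0.5082, 0.1629, 0.303]
tcp_rot: [0.598, 3.084, 0.0]
force: [0.6, 0.7, 0.9]
gripper_width: 0.0879
grasp_force: 0.0
```

Request:
step_arm([
  {"travel": [0,0,0],"turn": [0,0,-6.4],"gripper": 1},
  {"travel": [0,0,0],"turn": [0,0,-6.4],"gripper": 1},
  {"travel": [0,0,0],"turn": [0,0,-6.4],"gripper": 1},
  {"travel": [0,0,0],"turn": [0,0,-6.4],"gripper": 1},
  {"travel": [0,0,0],"turn": [0,0,-6.4],"gripper": 1},
  {"travel": [0,0,0],"turn": [0,0,0],"gripper": 1},
  {"travel": [0,0,0],"turn": [0,0,0],"gripper": 1},
])

```text
t: 2.17
eef_pos: [0.5077, 0.1644, 0.3026]
tcp_rot: [0.271, -3.13, -0.0]
force: [0.3, 0.6, 0.2]
gripper_width: 0.0881
grasp_force: 0.0
```

Run:
```python
from h import *
f=grab('wrist','w1.png');s=arm.read_state();print(s['t'],s['qpos'].round(2),s['eef_pos'],s['force']);print(Ro.from_rotvec(s['tcp_rot']).as_matrix().round(3))
m=mask(f,(0,150,40),(6,255,255),(0,0,640,400));c=big(m);print(cv2.minAreaRect(c))
```

```text
2.2167 [ 0.27 -0.04  1.83  0.    1.34 -1.48] [0.50768768 0.16443812 0.30269035] [ 0.56217172 -0.59221203 -0.14216101]
[[-0.985 -0.172 -0.   ]
 [-0.172  0.985  0.   ]
 [ 0.     0.    -1.   ]]
((319.0, 194.0), (74.0, 20.0), 90.0)
```

View pics/w1.png

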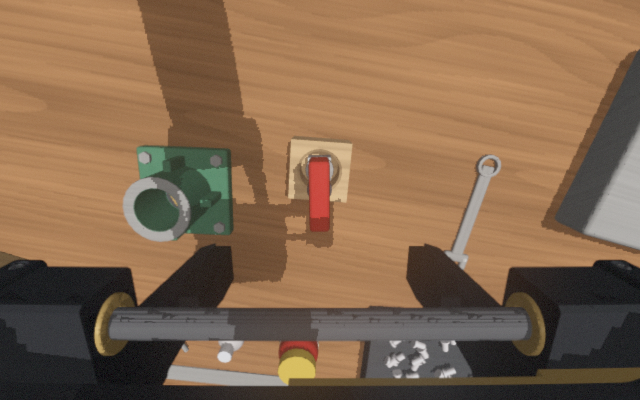

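The wrist view shows the red handle centred at (319,194), square to the jaws, in its stand. The housing is at left with its bore mouth near (160,208).

Run:
```python
from h import *
f=grab('wrist');s=arm.read_state();T=Ro.from_rotvec(s['tcp_rot']).as_matrix()
c=big(mask(f,(0,150,40),(6,255,255),(260,100,380,260)));r=c[:,0,:];print(r.min(0),r.max(0))
v0,v1=r[:,1].min(),r[:,1].max()
lo=r[r[:,1]>v1-6];u=lo[:,0].min()/2+lo[:,0].max()/2
hi=r[r[:,1]<v0+6];u2=hi[:,0].min()/2+hi[:,0].max()/2
a=ray(f,(u,v1+.5),.173);b=ray(f,(u2,v0-.5),.143);print(u,u2,a,b,(a+b)/2,a-b)
d=np.array([*((a+b)/2)[:2],.158])-s['eef_pos'];print('tool d cm',T.T@d*100)
```

```text
[309 157] [329 231]
319.0 318.5 [0.53986422 0.16983541 0.173     ] [0.47818994 0.15867614 0.143     ] [0.50902708 0.16425578 0.158     ] [0.06167427 0.01115927 0.03      ]
tool d cm [-0.12736379 -0.04502919 14.4719303 ]
```

Request:
step_arm([
  {"travel": [-0.13,-0.04,3.5],"turn": [0,0,0],"gripper": 1},
  {"travel": [0,0,3.5],"turn": [0,0,0],"gripper": 1},
  {"travel": [0,0,3.5],"turn": [0,0,0],"gripper": 1},
  {"travel": [0,0,3],"turn": [0,0,0],"gripper": 1},
  {"travel": [0,0,2.1],"turn": [0,0,0],"gripper": 0.5},
  {"travel": [0,0,0],"turn": [0,0,0],"gripper": 0},
  {"travel": [0,0,0],"turn": [0,0,0],"gripper": -0.3},
  {"travel": [0,0,0],"turn": [0,0,0],"gripper": -0.5},
], grip_force=60)

```text
t: 2.93
eef_pos: [0.5102, 0.1646, 0.1483]
tcp_rot: [-0.274, 3.127, 0.001]
force: [0.2, -1.1, 0.9]
gripper_width: 0.0636
grasp_force: 0.0
```

Request:
step_arm([
  {"travel": [0,0,0],"turn": [0,0,0],"gripper": -1},
  {"travel": [0,0,0],"turn": [0,0,0],"gripper": -1},
  {"travel": [0,0,0],"turn": [0,0,0],"gripper": -1},
  {"travel": [0,0,0],"turn": [0,0,0],"gripper": -1},
  {"travel": [0,0,0],"turn": [0,0,0],"gripper": -1},
  {"travel": [0,0,0],"turn": [0,0,0],"gripper": -1},
])

```text
t: 3.43
eef_pos: [0.5092, 0.1643, 0.147]
tcp_rot: [-0.276, 3.129, 0.0]
force: [0.3, -1.4, 0.8]
gripper_width: 0.0235
grasp_force: 2.5
```

Request:
step_arm([
  {"travel": [0,0,0],"turn": [0,0,0],"gripper": -1},
  {"travel": [0,0,0],"turn": [0,0,0],"gripper": -1},
  {"travel": [0,0,-0.5],"turn": [0,0,0],"gripper": -1},
  {"travel": [0,0,-1],"turn": [0,0,0],"gripper": -1},
  {"travel": [0,0,-2],"turn": [0,0,0],"gripper": -1},
  {"travel": [0,0,-3],"turn": [0,0,0],"gripper": -1},
  {"travel": [0,0,-3],"turn": [0,0,0],"gripper": -1},
  {"travel": [0,0,-3],"turn": [0,0,0],"gripper": -1},
])

```text
t: 4.1
eef_pos: [0.5083, 0.1641, 0.2727]
tcp_rot: [0.275, -3.128, 0.0]
force: [0.0, 0.2, -3.3]
gripper_width: 0.0205
grasp_force: 60.0
```

Request:
step_arm([
  {"travel": [0,0,-1.5],"turn": [0,0,0],"gripper": -1},
  {"travel": [-1.8,-3.1,0],"turn": [0,0,0],"gripper": -1},
  {"travel": [-1.8,-3.1,0],"turn": [0,0,0],"gripper": -1},
  {"travel": [-1.8,-3.1,0],"turn": [0,0,0],"gripper": -1},
  {"travel": [-1.8,-3.1,0],"turn": [0,0,0],"gripper": -1},
  {"travel": [-1.8,-3.0,0],"turn": [0,0,0],"gripper": -1},
  {"travel": [-1.8,-3.0,0],"turn": [0,0,0],"gripper": -1},
  {"travel": [0,0,0],"turn": [0,0,0],"gripper": -1},
])

```text
t: 4.77
eef_pos: [0.6507, -0.0033, 0.2861]
tcp_rot: [-0.269, 3.129, -0.005]
force: [0.5, 0.6, -3.2]
gripper_width: 0.0202
grasp_force: 60.0
```

Request:
step_arm([
  {"travel": [0,0,0],"turn": [0,0,0],"gripper": -1},
  {"travel": [0,0,0],"turn": [0,0,0],"gripper": -1},
])

```text
t: 4.93
eef_pos: [0.647, 0.002, 0.2861]
tcp_rot: [0.274, -3.128, -0.001]
force: [-0.3, 0.6, -3.7]
gripper_width: 0.0205
grasp_force: 60.0
```

Run:
```python
from h import *
f=grab('wrist','w2.png');s=arm.read_state();print(s['t'],s['qpos'].round(2),s['eef_pos'],s['tcp_rot'],s['force'],s['moment'],s['grasp_force'])
```

```text
4.9833 [-0.03  0.19  1.62  0.    1.33 -1.78] [0.64683934 0.00258043 0.28635689] [ 2.75786499e-01 -3.12797359e+00 -1.11631792e-03] [ 0.05920862  0.50729415 -2.6930838 ] [ 0.04594584 -0.03367372 -0.00557484] 59.99863028526306
```

View pics/w2.png

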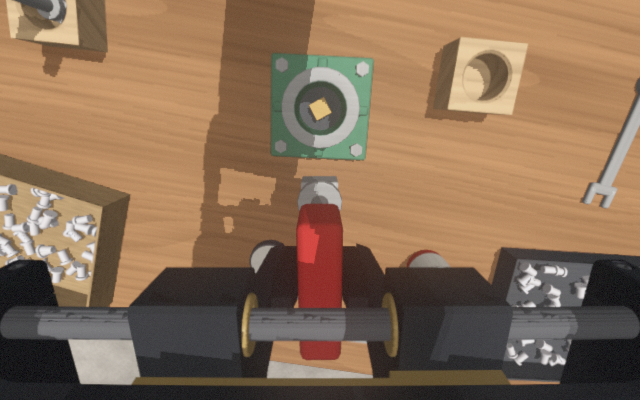

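The bore ring is at (320,107), with the brass nut at its middle and turned about 30° in the image. The empty stand's well is at (489,76), and the key in the grip looks straight.

Run:
```python
from h import *
f=grab('wrist');s=arm.read_state();T=Ro.from_rotvec(s['tcp_rot']).as_matrix()
m=mask(f,(12,120,120),(30,255,255),(300,88,342,130));c=big(m)
P=np.array([ray(f,p,.040)[:2] for p in c[:,0]],np.float32)*1000
r=cv2.minAreaRect(P);print('nut',r, 'len', (m>0).sum())
print(cv2.minAreaRect(c))
# ring: grey low saturation bright
hsv=cv2.cvtColor(f['image'],cv2.COLOR_RGB2HSV)
g=mask(f,(60,60,20),(95,255,255),(255,40,390,175))
h=big(g);hp=np.array([ray(f,p,.022)[:2] for p in h[:,0]],np.float32)*1000;print('flange',cv2.minAreaRect(hp))
ring=cv2.inRange(hsv,(0,0,110),(180,50,255));z=np.zeros_like(ring);z[62:155,278:364]=ring[62:155,278:364]
cs=cv2.findContours(z,cv2.RETR_CCOMP,cv2.CHAIN_APPROX_NONE)[0]
for k in cs:
    if cv2.contourArea(k)>800:
        Q=np.array([ray(f,p,.1)[:2] for p in k[:,0]],np.float32)*1000
        print('ring',cv2.fitEllipse(Q),cv2.minEnclosingCircle(Q))
# stand
bl=cv2.inRange(hsv,(8,40,150),(25,160,255))
e=cv2.Canny(cv2.cvtColor(f['image'],cv2.COLOR_RGB2GRAY),60,150)
im=cv2.resize(f['image'][20:180,250:550],None,fx=2.6,fy=2.6,interpolation=cv2.INTER_CUBIC)
cv2.imwrite('pics/c2.png',cv2.cvtColor(im,cv2.COLOR_RGB2BGR))
print(s['eef_pos'])
print('top-well proj',ray(f,(489,76),.05))
```

```text
nut ((565.0943603515625, -8.473403930664062), (0.0, 0.0), 0.0) len 2
((322.0, 100.0), (0.0, 0.0), 0.0)
flange ((574.6045532226562, -9.057823181152344), (116.90678405761719, 115.51862335205078), 7.710041522979736)
ring ((574.45703125, -9.371703147888184), (74.77993774414062, 75.40663146972656), 119.58433532714844) ((574.6837158203125, -9.671526908874512), 38.37166213989258)
ring ((574.65478515625, -10.164688110351562), (50.907413482666016, 51.68797302246094), 6.001111030578613) ((574.8473510742188, -10.186430931091309), 26.345027923583984)
[0.64680945 0.00285555 0.28661049]
top-well proj [0.50813674 0.16741749 0.05      ]
```

View pics/c2.png

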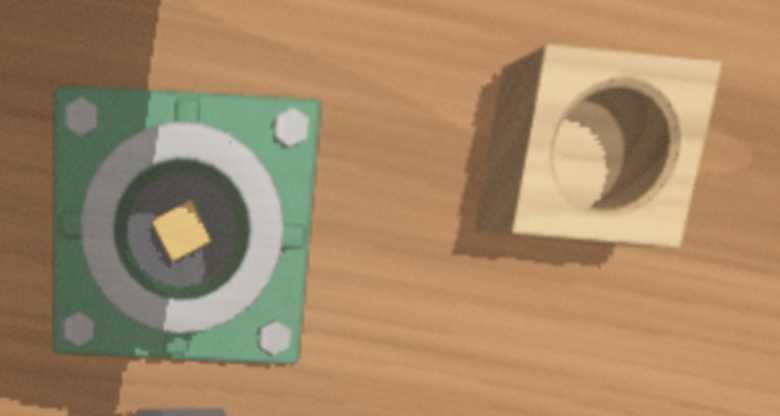

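Run:
```python
from h import *
f=grab('wrist');s=arm.read_state();T=Ro.from_rotvec(s['tcp_rot']).as_matrix()
hsv=cv2.cvtColor(f['image'],cv2.COLOR_RGB2HSV);print(hsv[108,320])
x=hsv[108,320]
m=mask(f,(max(1,int(x[0])-6),int(x[1])-60,int(x[2])-60),(int(x[0])+6,255,255),(303,92,338,126));c=big(m)
P=np.array([ray(f,p,.040)[:2] for p in c[:,0]],np.float32)*1000
print(cv2.contourArea(P));r=cv2.minAreaRect(P);b=cv2.boxPoints(r);print(r)
a=np.degrees(np.arctan2(*(b[1]-b[0])[::-1]));k=np.degrees(np.arctan2(T[1,0],T[0,0]))
print('nut edge',a%90,'key',k%90,'ccw to turn',(a-k)%90)
print('well',ray(f,(486.9,75.8),.05))
d=np.array([.5746,-.0098,0])-s['eef_pos'];print(s['eef_pos'],s['tcp_rot'],(T.T@d)*100)
```

```text
[ 20 112 221]
318.82837796854665
((574.713134765625, -9.9964599609375), (19.41291046142578, 18.463090896606445), 37.863460540771484)
nut edge 37.86338 key 10.135933482581095 ccw to turn 27.72744694954781
well [0.50836543 0.16532476 0.05      ]
[0.64685927 0.00301059 0.28680337] [ 2.77480943e-01 -3.12887002e+00 -4.94324072e-04] [7.32674945e+00 4.69209273e-04 2.86833684e+01]
```

Request:
step_arm([
  {"travel": [2.4,0,0],"turn": [0,0,0],"gripper": -1},
  {"travel": [2.4,0,0],"turn": [0,0,0],"gripper": -1},
  {"travel": [2.53,0,0],"turn": [0,0,0],"gripper": -1},
  {"travel": [0,0,0.5],"turn": [0,0,-7],"gripper": -1},
  {"travel": [0,0,0.5],"turn": [0,0,-7],"gripper": -1},
  {"travel": [0,0,0.5],"turn": [0,0,-7],"gripper": -1},
  {"travel": [0,0,0.5],"turn": [0,0,-6.7],"gripper": -1},
  {"travel": [0,0,0],"turn": [0,0,0],"gripper": -1},
])

```text
t: 5.75
eef_pos: [0.5741, -0.0098, 0.266]
tcp_rot: [1.023, -2.969, -0.001]
force: [-0.2, 0.0, -3.7]
gripper_width: 0.0205
grasp_force: 60.0
```

Request:
step_arm([
  {"travel": [0,0,0],"turn": [0,0,0],"gripper": -1},
  {"travel": [0,0,0],"turn": [0,0,0],"gripper": -1},
  {"travel": [0,0,0],"turn": [0,0,0],"gripper": -1},
])

```text
t: 6.0
eef_pos: [0.5756, -0.0105, 0.2674]
tcp_rot: [-1.014, 2.972, -0.001]
force: [0.4, 0.1, -3.8]
gripper_width: 0.0206
grasp_force: 60.0
```

```bash
cat >> h.py <<'E'
def st(X=None):
    s=arm.read_state();T=Ro.from_rotvec(s['tcp_rot']).as_matrix()
    print(round(s['t'],2),'pos',s['eef_pos'].round(4),'bottom',round(s['eef_pos'][2]-.139,4),'xang',np.degrees(np.arctan2(T[1,0],T[0,0])).round(2),'tilt',(T[:2,2]*57.3).round(2),'F',s['force'].round(1),'M',s['moment'].round(2),'q6',np.degrees(s['qpos'][5]).round(1),'w',s['gripper_width'])
    if X is not None: print('tool d cm',(T.T@(np.array(X)-s['eef_pos'])*100).round(2))
E
python3 - <<'E'
from h import *
st([.5746,-.0099,.195])
f=grab('wrist','w3.png');print(proj(f,[.5746,-.0099,.1]))
E
```

```text
6.0 pos [ 0.5756 -0.0105  0.2674] bottom 0.1284 xang -142.31 tilt [ 0.05 -0.  ] F [ 0.4  0.1 -3.8] M [ 0.05 -0.03  0.02] q6 -131.2 w 0.02057693705859601
tool d cm [0.05 0.11 7.24]
[[321.04786547 185.52572485]]
```

View pics/w3.png

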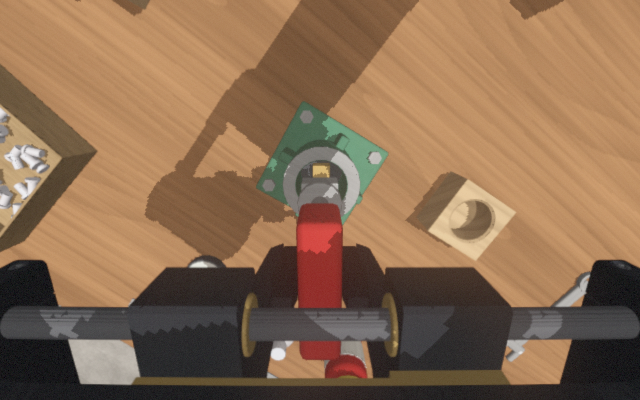

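The nut, seen at (320,172) just ahead of the socket, is now square to the image and centred on the key axis, so I'm lowering it.

Request:
step_arm([
  {"travel": [0,0,1.2],"turn": [0,0,0],"gripper": -1},
  {"travel": [0,0,1.2],"turn": [0,0,0],"gripper": -1},
  {"travel": [0,0,1.2],"turn": [0,0,0],"gripper": -1},
  {"travel": [0,0,1.2],"turn": [0,0,0],"gripper": -1},
  {"travel": [0,0,1.2],"turn": [0,0,0],"gripper": -1},
  {"travel": [0,0,1.2],"turn": [0,0,0],"gripper": -1},
  {"travel": [0,0,0],"turn": [0,0,0],"gripper": -1},
  {"travel": [0,0,0],"turn": [0,0,0],"gripper": -1},
])

```text
t: 6.72
eef_pos: [0.5745, -0.0108, 0.1931]
tcp_rot: [1.016, -2.97, -0.002]
force: [0.8, 0.8, -2.8]
gripper_width: 0.0207
grasp_force: 60.0
```

Request:
step_arm([
  {"travel": [0,0,0.2],"turn": [0,0,0],"gripper": -1},
  {"travel": [0,0,0.2],"turn": [0,0,0],"gripper": -1},
  {"travel": [0,0,0.2],"turn": [0,0,0],"gripper": -1},
  {"travel": [0,0,0.2],"turn": [0,0,0],"gripper": -1},
  {"travel": [0,0,0.2],"turn": [0,0,0],"gripper": -1},
  {"travel": [0,0,0.2],"turn": [0,0,0],"gripper": -1},
  {"travel": [0,0,0],"turn": [0,0,0],"gripper": -1},
  {"travel": [0,0,0],"turn": [0,0,0],"gripper": -1},
])

```text
t: 7.38
eef_pos: [0.5753, -0.0108, 0.1825]
tcp_rot: [1.017, -2.972, -0.0]
force: [-0.1, -1.2, -3.5]
gripper_width: 0.0202
grasp_force: 60.0
```

Request:
step_arm([
  {"travel": [0,0,0.1],"turn": [0,0,0],"gripper": -1},
  {"travel": [0,0,0.1],"turn": [0,0,0],"gripper": -1},
  {"travel": [0,0,0.1],"turn": [0,0,0],"gripper": -1},
  {"travel": [0,0,0],"turn": [0,0,0],"gripper": -1},
])

```text
t: 7.72
eef_pos: [0.5753, -0.0108, 0.1795]
tcp_rot: [1.017, -2.972, -0.0]
force: [-0.5, -0.5, -2.3]
gripper_width: 0.0202
grasp_force: 60.0
```

Request:
step_arm([
  {"travel": [0,0.07,0],"turn": [0,0,0],"gripper": -1},
  {"travel": [0,0,0.1],"turn": [0,0,0],"gripper": -1},
  {"travel": [0,0,0.1],"turn": [0,0,0],"gripper": -1},
  {"travel": [0,0,0],"turn": [0,0,0],"gripper": -1},
])

```text
t: 8.05
eef_pos: [0.5749, -0.0103, 0.1775]
tcp_rot: [1.017, -2.972, -0.0]
force: [-0.2, 0.3, -2.9]
gripper_width: 0.0202
grasp_force: 60.0
```

Request:
step_arm([
  {"travel": [0,0,0.1],"turn": [0,0,0],"gripper": -1},
  {"travel": [0,0,0],"turn": [0,0,0],"gripper": -1},
])

```text
t: 8.22
eef_pos: [0.5749, -0.0103, 0.1765]
tcp_rot: [1.017, -2.972, -0.0]
force: [0.4, -0.4, -2.6]
gripper_width: 0.0207
grasp_force: 60.0
```

Request:
step_arm([
  {"travel": [0,0,0.1],"turn": [0,0,0],"gripper": -1},
  {"travel": [0,0,0],"turn": [0,0,0],"gripper": -1},
])

```text
t: 8.38
eef_pos: [0.5749, -0.0103, 0.1755]
tcp_rot: [1.017, -2.972, -0.0]
force: [-0.0, 0.7, -2.7]
gripper_width: 0.0206
grasp_force: 60.0
```

Request:
step_arm([
  {"travel": [0,0,0.1],"turn": [0,0,0],"gripper": -1},
  {"travel": [0,0,0.1],"turn": [0,0,0],"gripper": -1},
  {"travel": [0,0,0],"turn": [0,0,0],"gripper": -1},
])

```text
t: 8.63
eef_pos: [0.5749, -0.0103, 0.1734]
tcp_rot: [1.017, -2.972, -0.0]
force: [-0.7, -0.2, -4.0]
gripper_width: 0.0203
grasp_force: 60.0
```

Request:
step_arm([
  {"travel": [0,0,0.1],"turn": [0,0,0],"gripper": -1},
  {"travel": [0,0,0.1],"turn": [0,0,0],"gripper": -1},
  {"travel": [0,0,0],"turn": [0,0,0],"gripper": -1},
])

```text
t: 8.88
eef_pos: [0.5749, -0.0103, 0.1714]
tcp_rot: [1.017, -2.972, -0.0]
force: [0.1, 0.8, -3.1]
gripper_width: 0.0208
grasp_force: 60.0
```

Request:
step_arm([
  {"travel": [0,0,0.1],"turn": [0,0,0],"gripper": -1},
  {"travel": [0,0,0.1],"turn": [0,0,0],"gripper": -1},
  {"travel": [0,0,0],"turn": [0,0,0],"gripper": -1},
])

```text
t: 9.13
eef_pos: [0.5748, -0.0103, 0.1694]
tcp_rot: [1.017, -2.972, -0.0]
force: [0.3, -0.3, -3.4]
gripper_width: 0.0206
grasp_force: 60.0
```

The socket slid over the nut with no force. I'll continue down to the floor.

Request:
step_arm([
  {"travel": [0,0,0.15],"turn": [0,0,0],"gripper": -1},
  {"travel": [0,0,0.15],"turn": [0,0,0],"gripper": -1},
  {"travel": [0,0,0.15],"turn": [0,0,0],"gripper": -1},
  {"travel": [0,0,0.1],"turn": [0,0,0],"gripper": -1},
  {"travel": [0,0,0],"turn": [0,0,0],"gripper": -1},
])

```text
t: 9.55
eef_pos: [0.5748, -0.0103, 0.1638]
tcp_rot: [1.017, -2.972, -0.0]
force: [0.1, 0.6, -4.1]
gripper_width: 0.0206
grasp_force: 60.0
```

Request:
step_arm([
  {"travel": [0,0,0.08],"turn": [0,0,0],"gripper": -1},
  {"travel": [0,0,0.05],"turn": [0,0,0],"gripper": -1},
  {"travel": [0,0,0],"turn": [0,0,0],"gripper": -1},
])

```text
t: 9.8
eef_pos: [0.575, -0.0103, 0.1628]
tcp_rot: [1.017, -2.972, -0.0]
force: [-0.3, -0.4, -3.1]
gripper_width: 0.0207
grasp_force: 60.0
```

Request:
step_arm([
  {"travel": [0,0,0.05],"turn": [0,0,0],"gripper": -1},
  {"travel": [0,0,0],"turn": [0,0,0],"gripper": -1},
])

```text
t: 9.97
eef_pos: [0.575, -0.0103, 0.1624]
tcp_rot: [1.017, -2.973, -0.0]
force: [-0.2, -0.2, -3.9]
gripper_width: 0.0204
grasp_force: 60.0
```

Run:
```python
from h import *
st([.5746,-.0099,.161])
```

```text
9.97 pos [ 0.575  -0.0103  0.1624] bottom 0.0234 xang -142.23 tilt [-0.  0.] F [-0.2 -0.2 -3.9] M [ 0.07  0.06 -0.01] q6 -131.3 w 0.020364759707313863
tool d cm [0.01 0.05 0.14]
```

Request:
step_arm([
  {"travel": [0,0.03,0.05],"turn": [0,0,0],"gripper": -1},
  {"travel": [0,0,0],"turn": [0,0,3],"gripper": -1},
  {"travel": [0,0,0],"turn": [0,0,3],"gripper": -1},
  {"travel": [0,0,0],"turn": [0,0,3],"gripper": -1},
  {"travel": [0,0,0],"turn": [0,0,3],"gripper": -1},
])

```text
t: 10.38
eef_pos: [0.5747, -0.01, 0.1618]
tcp_rot: [0.697, -3.063, 0.0]
force: [0.3, 0.3, -2.8]
gripper_width: 0.0208
grasp_force: 60.0
```

Run:
```python
from h import *
st()
```

```text
10.38 pos [ 0.5747 -0.01    0.1618] bottom 0.0228 xang -154.35 tilt [-0.01 -0.01] F [ 0.3  0.3 -2.8] M [0.09 0.01 0.2 ] q6 -119.1 w 0.020799519353232897
```

Request:
step_arm([
  {"travel": [0,0,0],"turn": [0,0,3],"gripper": -1},
  {"travel": [0,0,0],"turn": [0,0,3],"gripper": -1},
  {"travel": [0,0,0],"turn": [0,0,3],"gripper": -1},
  {"travel": [0,0,0],"turn": [0,0,3],"gripper": -1},
  {"travel": [0,0,0],"turn": [0,0,2],"gripper": -1},
  {"travel": [0,0,0],"turn": [0,0,2],"gripper": -1},
])

```text
t: 10.88
eef_pos: [0.5748, -0.0101, 0.1619]
tcp_rot: [0.266, -3.13, 0.001]
force: [0.3, -1.3, -2.9]
gripper_width: 0.0207
grasp_force: 60.0
```

Run:
```python
from h import *
st()
```

```text
10.88 pos [ 0.5748 -0.0101  0.1619] bottom 0.0229 xang -170.29 tilt [ 0.   -0.02] F [ 0.3 -1.3 -2.9] M [-0.02  0.02  0.22] q6 -103.2 w 0.020656655237105703
```

Request:
step_arm([
  {"travel": [0,0,0],"turn": [0,0,1.5],"gripper": -1},
  {"travel": [0,0,0],"turn": [0,0,1.5],"gripper": -1},
  {"travel": [0,0,0],"turn": [0,0,1],"gripper": -1},
  {"travel": [0,0,0],"turn": [0,0,1],"gripper": -1},
])

```text
t: 11.22
eef_pos: [0.5748, -0.0102, 0.1619]
tcp_rot: [-0.13, 3.139, -0.001]
force: [-0.3, -0.3, -4.3]
gripper_width: 0.0208
grasp_force: 60.0
```

Run:
```python
from h import *
st()
```

```text
11.22 pos [ 0.5748 -0.0102  0.1619] bottom 0.0229 xang -175.27 tilt [ 0.   -0.02] F [-0.3 -0.3 -4.3] M [-0.07 -0.01  0.18] q6 -98.2 w 0.020797472770004957
```

Request:
step_arm([
  {"travel": [0,0,0],"turn": [0,0,1],"gripper": -1},
  {"travel": [0,0,0],"turn": [0,0,1],"gripper": -1},
])

```text
t: 11.38
eef_pos: [0.5748, -0.0101, 0.1619]
tcp_rot: [0.074, -3.141, 0.0]
force: [-0.2, -0.1, -3.9]
gripper_width: 0.0208
grasp_force: 60.0
```

Run:
```python
from h import *
st()
```

```text
11.38 pos [ 0.5748 -0.0101  0.1619] bottom 0.0229 xang -177.3 tilt [-0.   -0.01] F [-0.2 -0.1 -3.9] M [-0.07 -0.03  0.24] q6 -96.2 w 0.02078971526193793
```

To guard against overtorque I'll drop the grip to 28 N. The flat pads then yield at about 0.5 N m and act as a torque limiter.

Request:
step_arm([
  {"travel": [0,0,0],"turn": [0,0,0],"gripper": -1},
  {"travel": [0,0,0],"turn": [0,0,0.5],"gripper": -1},
  {"travel": [0,0,0],"turn": [0,0,0.5],"gripper": -1},
  {"travel": [0,0,0],"turn": [0,0,0.5],"gripper": -1},
], grip_force=28)

```text
t: 11.72
eef_pos: [0.5748, -0.01, 0.1619]
tcp_rot: [0.034, -3.141, -0.0]
force: [0.1, -0.1, -3.8]
gripper_width: 0.022
grasp_force: 28.0
```

Run:
```python
from h import *
st()
```

```text
11.72 pos [ 0.5748 -0.01    0.1619] bottom 0.0229 xang -178.78 tilt [-0.  0.] F [ 0.1 -0.1 -3.8] M [-0.1 -0.   0.2] q6 -94.7 w 0.022002889136168702
```

Request:
step_arm([
  {"travel": [0,0,0],"turn": [0,0,0.5],"gripper": -1},
  {"travel": [0,0,0],"turn": [0,0,0.5],"gripper": -1},
  {"travel": [0,0,0],"turn": [0,0,0.5],"gripper": -1},
])

```text
t: 11.97
eef_pos: [0.5748, -0.0101, 0.1619]
tcp_rot: [-0.008, -3.142, 0.0]
force: [-0.3, 0.2, -3.1]
gripper_width: 0.0219
grasp_force: 28.0
```

Run:
```python
from h import *
st()
```

```text
11.97 pos [ 0.5748 -0.0101  0.1619] bottom 0.0229 xang 179.72 tilt [-0. -0.] F [-0.3  0.2 -3.1] M [-0.13 -0.01  0.15] q6 -93.2 w 0.021881661018686365
```

Request:
step_arm([
  {"travel": [0,0,0],"turn": [0,0,0.5],"gripper": -1},
  {"travel": [0,0,0],"turn": [0,0,0.5],"gripper": -1},
  {"travel": [0,0,0],"turn": [0,0,0.5],"gripper": -1},
])

```text
t: 12.22
eef_pos: [0.5748, -0.0101, 0.1619]
tcp_rot: [-0.049, -3.141, 0.0]
force: [0.5, -0.5, -3.4]
gripper_width: 0.0217
grasp_force: 28.0
```

Run:
```python
from h import *
st()
```

```text
12.22 pos [ 0.5748 -0.0101  0.1619] bottom 0.0229 xang 178.22 tilt [-0. -0.] F [ 0.5 -0.5 -3.4] M [-0.15 -0.01  0.18] q6 -91.7 w 0.02171919957063765
```

Request:
step_arm([
  {"travel": [0,0,0],"turn": [0,0,0.5],"gripper": -1},
  {"travel": [0,0,0],"turn": [0,0,0.5],"gripper": -1},
  {"travel": [0,0,0],"turn": [0,0,0.5],"gripper": -1},
])

```text
t: 12.47
eef_pos: [0.5748, -0.0101, 0.1619]
tcp_rot: [-0.09, -3.14, 0.0]
force: [-0.3, -1.0, -3.8]
gripper_width: 0.0219
grasp_force: 28.0
```

Run:
```python
from h import *
st()
```

```text
12.47 pos [ 0.5748 -0.0101  0.1619] bottom 0.0229 xang 176.72 tilt [-0. -0.] F [-0.3 -1.  -3.8] M [-0.13 -0.04  0.22] q6 -90.2 w 0.021922251839174275
```

Turned 41° so far, and only drag is showing.

Request:
step_arm([
  {"travel": [0,0,0],"turn": [0,0,0.5],"gripper": -1},
  {"travel": [0,0,0],"turn": [0,0,0.5],"gripper": -1},
  {"travel": [0,0,0],"turn": [0,0,0.5],"gripper": -1},
])

```text
t: 12.72
eef_pos: [0.5748, -0.01, 0.1619]
tcp_rot: [-0.131, -3.139, 0.0]
force: [-0.7, -0.3, -3.9]
gripper_width: 0.0217
grasp_force: 28.0
```

Run:
```python
from h import *
st()
```

```text
12.72 pos [ 0.5748 -0.01    0.1619] bottom 0.0229 xang 175.22 tilt [-0. -0.] F [-0.7 -0.3 -3.9] M [-0.13  0.    0.18] q6 -88.7 w 0.021721287122322783
```

Request:
step_arm([
  {"travel": [0,0,0],"turn": [0,0,0.5],"gripper": -1},
  {"travel": [0,0,0],"turn": [0,0,0.5],"gripper": -1},
  {"travel": [0,0,0],"turn": [0,0,0.5],"gripper": -1},
])

```text
t: 12.97
eef_pos: [0.5748, -0.01, 0.1619]
tcp_rot: [-0.172, -3.137, 0.0]
force: [0.7, -1.0, -3.5]
gripper_width: 0.0222
grasp_force: 28.0
```

Run:
```python
from h import *
st()
```

```text
12.97 pos [ 0.5748 -0.01    0.1619] bottom 0.0229 xang 173.72 tilt [-0.01 -0.  ] F [ 0.7 -1.  -3.5] M [-0.17  0.01  0.21] q6 -87.2 w 0.022184012421597506
```

Request:
step_arm([
  {"travel": [0,0,0],"turn": [0,0,0.5],"gripper": -1},
  {"travel": [0,0,0],"turn": [0,0,0.5],"gripper": -1},
  {"travel": [0,0,0],"turn": [0,0,0.5],"gripper": -1},
])

```text
t: 13.22
eef_pos: [0.5748, -0.0101, 0.1619]
tcp_rot: [-0.213, -3.134, 0.0]
force: [-0.4, 0.2, -4.5]
gripper_width: 0.0223
grasp_force: 28.0
```

Run:
```python
from h import *
st()
```

```text
13.22 pos [ 0.5748 -0.0101  0.1619] bottom 0.0229 xang 172.22 tilt [-0. -0.] F [-0.4  0.2 -4.5] M [-0.13 -0.04  0.15] q6 -85.7 w 0.022254823091638665
```

Request:
step_arm([
  {"travel": [0,0,0],"turn": [0,0,0.5],"gripper": -1},
  {"travel": [0,0,0],"turn": [0,0,0.5],"gripper": -1},
])

```text
t: 13.38
eef_pos: [0.5748, -0.01, 0.1619]
tcp_rot: [-0.241, -3.132, 0.0]
force: [-0.3, -0.1, -3.7]
gripper_width: 0.022
grasp_force: 28.0
```

Run:
```python
from h import *
st()
```

```text
13.38 pos [ 0.5748 -0.01    0.1619] bottom 0.0229 xang 171.21 tilt [-0.  0.] F [-0.3 -0.1 -3.7] M [-0.19 -0.03  0.18] q6 -84.7 w 0.022001572449407838
```

Request:
step_arm([
  {"travel": [0,0,0],"turn": [0,0,0.5],"gripper": -1},
  {"travel": [0,0,0],"turn": [0,0,0.5],"gripper": -1},
  {"travel": [0,0,0],"turn": [0,0,0.5],"gripper": -1},
])

```text
t: 13.63
eef_pos: [0.5748, -0.01, 0.1619]
tcp_rot: [-0.281, -3.129, 0.0]
force: [0.7, -1.0, -4.3]
gripper_width: 0.0219
grasp_force: 28.0
```

Run:
```python
from h import *
st()
```

```text
13.63 pos [ 0.5748 -0.01    0.1619] bottom 0.0229 xang 169.72 tilt [-0. -0.] F [ 0.7 -1.  -4.3] M [-0.14  0.01  0.27] q6 -83.2 w 0.021851264780861558
```

Request:
step_arm([
  {"travel": [0,0,0],"turn": [0,0,0.5],"gripper": -1},
  {"travel": [0,0,0],"turn": [0,0,0.5],"gripper": -1},
])

```text
t: 13.8
eef_pos: [0.5748, -0.01, 0.1619]
tcp_rot: [-0.308, -3.126, 0.0]
force: [-0.2, -1.3, -3.7]
gripper_width: 0.0216
grasp_force: 28.0
```

Run:
```python
from h import *
st();f=grab('wrist','w4.png')
cv2.imwrite('pics/w4c.png',cv2.resize(cv2.imread('pics/w4.png')[60:380,220:420],None,fx=1.8,fy=1.8))
```

```text
13.8 pos [ 0.5748 -0.01    0.1619] bottom 0.0229 xang 168.73 tilt [-0. -0.] F [-0.2 -1.3 -3.7] M [-0.17  0.04  0.39] q6 -82.2 w 0.021638773985202652
```

View pics/w4c.png

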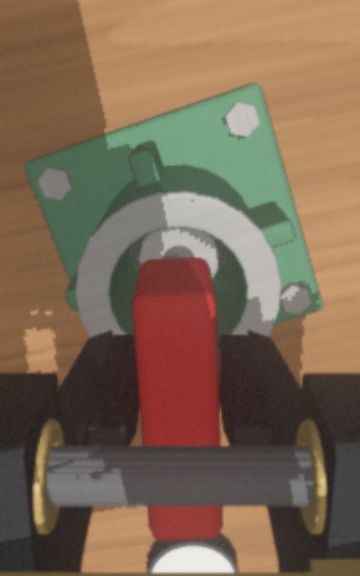

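The handle, centred near (178,400) in the crop, has twisted about 2° in the pads. Moment is up from 0.2 to 0.39 N m, so the stop is reached. One small confirming step.

Request:
step_arm([
  {"travel": [0,0,0],"turn": [0,0,0.4],"gripper": -1},
  {"travel": [0,0,0],"turn": [0,0,0],"gripper": -1},
])

```text
t: 14.02
eef_pos: [0.5748, -0.01, 0.1619]
tcp_rot: [-0.319, -3.125, 0.0]
force: [-0.1, -1.2, -3.5]
gripper_width: 0.0221
grasp_force: 28.0
```

Run:
```python
from h import *
st()
```

```text
14.02 pos [ 0.5748 -0.01    0.1619] bottom 0.0229 xang 168.36 tilt [-0. -0.] F [-0.1 -1.2 -3.5] M [-0.18  0.01  0.33] q6 -81.8 w 0.022148837300669147
```

Request:
step_arm([
  {"travel": [0,0,0],"turn": [0,0,0.4],"gripper": -1},
  {"travel": [0,0,0],"turn": [0,0,0.4],"gripper": -1},
  {"travel": [0,0,0],"turn": [0,0,0],"gripper": -1},
])

```text
t: 14.27
eef_pos: [0.5748, -0.01, 0.1619]
tcp_rot: [-0.341, -3.123, 0.0]
force: [-1.3, -1.4, -3.6]
gripper_width: 0.0219
grasp_force: 28.0
```

Run:
```python
from h import *
st()
```

```text
14.27 pos [ 0.5748 -0.01    0.1619] bottom 0.0229 xang 167.55 tilt [-0. -0.] F [-1.3 -1.4 -3.6] M [-0.16  0.05  0.4 ] q6 -81.0 w 0.02187917414113879
```

Firm at about 0.4 N m. I'll back off within the play, then draw the key out.

Request:
step_arm([
  {"travel": [0,0,0],"turn": [0,0,-1.5],"gripper": -1},
  {"travel": [0,0,0],"turn": [0,0,-1.5],"gripper": -1},
  {"travel": [0,0,0],"turn": [0,0,-1.5],"gripper": -1},
  {"travel": [0,0,0],"turn": [0,0,-1],"gripper": -1},
  {"travel": [0,0,0],"turn": [0,0,0],"gripper": -1},
])

```text
t: 14.68
eef_pos: [0.575, -0.0099, 0.1621]
tcp_rot: [0.19, 3.135, 0.001]
force: [-0.4, -0.1, -3.6]
gripper_width: 0.022
grasp_force: 28.0
```

Run:
```python
from h import *
st()
```

```text
14.68 pos [ 0.575  -0.0099  0.1621] bottom 0.0231 xang 173.05 tilt [0.02 0.02] F [-0.4 -0.1 -3.6] M [-0.07  0.05 -0.05] q6 -86.5 w 0.02195240096405697
```

Request:
step_arm([
  {"travel": [0,0,0],"turn": [0,0,0],"gripper": -1},
  {"travel": [0,0,0],"turn": [0,0,0],"gripper": -1},
  {"travel": [0,0,-0.3],"turn": [0,0,0],"gripper": -1},
  {"travel": [0,0,-0.5],"turn": [0,0,0],"gripper": -1},
  {"travel": [0,0,0],"turn": [0,0,0],"gripper": -1},
], grip_force=60)

```text
t: 15.1
eef_pos: [0.5757, -0.0101, 0.1713]
tcp_rot: [0.19, 3.134, 0.0]
force: [0.2, -0.7, -2.6]
gripper_width: 0.0201
grasp_force: 60.0
```

Run:
```python
from h import *
st()
```

```text
15.1 pos [ 0.5757 -0.0101  0.1713] bottom 0.0323 xang 173.06 tilt [ 0.12 -0.  ] F [ 0.2 -0.7 -2.6] M [-0.03 -0.   -0.07] q6 -86.5 w 0.0201157946735521
```

Request:
step_arm([
  {"travel": [0,0,-1.5],"turn": [0,0,0],"gripper": -1},
  {"travel": [0,0,-2],"turn": [0,0,0],"gripper": -1},
  {"travel": [0,0,-2.5],"turn": [0,0,0],"gripper": -1},
  {"travel": [0,0,-2.5],"turn": [0,0,0],"gripper": -1},
  {"travel": [0,0,-2.5],"turn": [0,0,0],"gripper": -1},
  {"travel": [0,0,-1.5],"turn": [0,0,0],"gripper": -1},
  {"travel": [0,0,0],"turn": [0,0,0],"gripper": -1},
])

```text
t: 15.68
eef_pos: [0.5773, -0.0101, 0.3003]
tcp_rot: [0.19, 3.127, 0.0]
force: [0.5, -0.9, -2.1]
gripper_width: 0.0203
grasp_force: 60.0
```

Request:
step_arm([
  {"travel": [1.45,2.76,0],"turn": [0,0,0],"gripper": -1},
  {"travel": [1.45,2.76,0],"turn": [0,0,0],"gripper": -1},
  {"travel": [1.45,2.76,0],"turn": [0,0,0],"gripper": -1},
  {"travel": [1.45,2.76,0],"turn": [0,0,0],"gripper": -1},
  {"travel": [1.45,2.76,0],"turn": [0,0,0],"gripper": -1},
  {"travel": [1.45,2.76,0],"turn": [0,0,0],"gripper": -1},
  {"travel": [0,0,0],"turn": [0,0,0],"gripper": -1},
  {"travel": [0,0,0],"turn": [0,0,0],"gripper": -1},
])

```text
t: 16.35
eef_pos: [0.5073, 0.1661, 0.2936]
tcp_rot: [-0.185, -3.135, 0.001]
force: [0.3, -0.8, -3.1]
gripper_width: 0.0202
grasp_force: 60.0
```

Request:
step_arm([
  {"travel": [0,0,0],"turn": [0,0,0],"gripper": -1},
  {"travel": [0,0,0],"turn": [0,0,0],"gripper": -1},
  {"travel": [0,0,0],"turn": [0,0,0],"gripper": -1},
])

```text
t: 16.6
eef_pos: [0.5088, 0.1638, 0.2945]
tcp_rot: [-0.192, -3.135, 0.001]
force: [-0.5, 0.5, -3.7]
gripper_width: 0.0206
grasp_force: 60.0
```

Run:
```python
from h import *
st([.5088,.165,.2])
f=grab('wrist','w5.png')
c=big(mask(f,(0,150,40),(6,255,255),(280,150,360,360)));print(cv2.minAreaRect(c))
```

```text
16.6 pos [0.5088 0.1638 0.2945] bottom 0.1555 xang 172.98 tilt [-0.02 -0.02] F [-0.5  0.5 -3.7] M [ 0.05 -0.01  0.  ] q6 -67.8 w 0.020579552084570553
tool d cm [0.01 0.12 9.45]
((319.5, 255.5), (103.0, 47.0), 90.0)
```

View pics/w5.png

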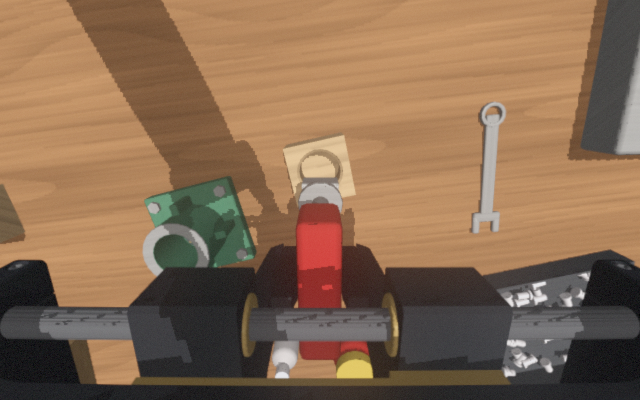

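The key at u=320 lines up with the well at (320,167), so I'm lowering it.

Request:
step_arm([
  {"travel": [0,0.06,2],"turn": [0,0,0],"gripper": -1},
  {"travel": [0,0,2.5],"turn": [0,0,0],"gripper": -1},
  {"travel": [0,0,2.5],"turn": [0,0,0],"gripper": -1},
  {"travel": [0,0,2],"turn": [0,0,0],"gripper": -1},
  {"travel": [0,0,1],"turn": [0,0,0],"gripper": -1},
  {"travel": [0,0,0],"turn": [0,0,0],"gripper": -1},
  {"travel": [0,0,0],"turn": [0,0,0],"gripper": -1},
])

```text
t: 17.23
eef_pos: [0.5087, 0.165, 0.1949]
tcp_rot: [-0.191, -3.135, 0.0]
force: [0.2, 0.3, -2.9]
gripper_width: 0.021
grasp_force: 60.0
```

Request:
step_arm([
  {"travel": [0,0,0.6],"turn": [0,0,0],"gripper": -1},
  {"travel": [0,0,0.6],"turn": [0,0,0],"gripper": -1},
  {"travel": [0,0,0.6],"turn": [0,0,0],"gripper": -1},
  {"travel": [0,0,0.6],"turn": [0,0,0],"gripper": -1},
  {"travel": [0,0,0.6],"turn": [0,0,0],"gripper": -1},
  {"travel": [0,0,0.6],"turn": [0,0,0],"gripper": -1},
  {"travel": [0,0,0.5],"turn": [0,0,0],"gripper": -1},
  {"travel": [0,0,0],"turn": [0,0,0],"gripper": -1},
])

```text
t: 17.9
eef_pos: [0.5075, 0.1652, 0.1522]
tcp_rot: [-0.19, -3.133, 0.001]
force: [-0.2, 0.4, -3.5]
gripper_width: 0.0208
grasp_force: 60.0
```

Run:
```python
from h import *
st([.5088,.165,.147])
```

```text
17.9 pos [0.5075 0.1652 0.1522] bottom 0.0132 xang 173.07 tilt [-0.15 -0.04] F [-0.2  0.4 -3.5] M [-0.02  0.    0.03] q6 -67.7 w 0.020818991832228774
tool d cm [-0.13 -0.    0.52]
```

Request:
step_arm([
  {"travel": [0,0,0.2],"turn": [0,0,0],"gripper": -1},
  {"travel": [0,0,0.1],"turn": [0,0,0],"gripper": -1},
  {"travel": [0,0,0.1],"turn": [0,0,0],"gripper": -1},
  {"travel": [0,0,0],"turn": [0,0,0],"gripper": -1},
  {"travel": [0,0,0],"turn": [0,0,0],"gripper": -1},
])

```text
t: 18.32
eef_pos: [0.5087, 0.1655, 0.1501]
tcp_rot: [0.19, 3.135, 0.0]
force: [-0.6, 0.5, -3.0]
gripper_width: 0.0204
grasp_force: 60.0
```

Request:
step_arm([
  {"travel": [0,0,0.05],"turn": [0,0,0],"gripper": -1},
  {"travel": [0,0,0.05],"turn": [0,0,0],"gripper": -1},
  {"travel": [0,0,0],"turn": [0,0,0],"gripper": -1},
  {"travel": [0,0,0],"turn": [0,0,0],"gripper": -1},
])

```text
t: 18.65
eef_pos: [0.5085, 0.1654, 0.1489]
tcp_rot: [0.19, 3.136, -0.0]
force: [-0.4, -0.3, -3.2]
gripper_width: 0.0203
grasp_force: 60.0
```

Request:
step_arm([
  {"travel": [0,0,0.05],"turn": [0,0,0],"gripper": -1},
  {"travel": [0,0,0.05],"turn": [0,0,0],"gripper": -1},
  {"travel": [0,0,0],"turn": [0,0,0],"gripper": -1},
])

```text
t: 18.9
eef_pos: [0.5085, 0.1654, 0.1478]
tcp_rot: [-0.19, -3.136, 0.0]
force: [-0.1, -0.6, -3.6]
gripper_width: 0.0208
grasp_force: 60.0
```

Request:
step_arm([
  {"travel": [0,0,0.05],"turn": [0,0,0],"gripper": -1},
  {"travel": [0,0,0],"turn": [0,0,0],"gripper": -1},
])

```text
t: 19.07
eef_pos: [0.5085, 0.1654, 0.1473]
tcp_rot: [-0.19, -3.136, 0.0]
force: [0.0, 0.5, -3.0]
gripper_width: 0.0204
grasp_force: 60.0
```

Request:
step_arm([
  {"travel": [0,0,0],"turn": [0,0,0],"gripper": -1},
  {"travel": [0,0,0],"turn": [0,0,0],"gripper": -1},
  {"travel": [0,0,0],"turn": [0,0,0],"gripper": -0.3},
  {"travel": [0,0,0],"turn": [0,0,0],"gripper": 0},
  {"travel": [0,0,0],"turn": [0,0,0],"gripper": 0.4},
  {"travel": [0,0,0],"turn": [0,0,0],"gripper": 0.4},
  {"travel": [0,0,0],"turn": [0,0,0],"gripper": 0.4},
  {"travel": [0,0,0],"turn": [0,0,0],"gripper": 0.4},
], grip_force=5)

```text
t: 19.73
eef_pos: [0.5087, 0.1655, 0.1476]
tcp_rot: [0.19, 3.135, 0.0]
force: [-0.6, 0.5, -1.1]
gripper_width: 0.0608
grasp_force: 0.0
```

Request:
step_arm([
  {"travel": [0,0,0],"turn": [0,0,0],"gripper": 0.4},
  {"travel": [0,0,-1],"turn": [0,0,0],"gripper": 0.4},
  {"travel": [0,0,-3],"turn": [0,0,0],"gripper": 0.4},
  {"travel": [0,0,-4],"turn": [0,0,0],"gripper": 0.4},
  {"travel": [0,0,-4],"turn": [0,0,0],"gripper": 0.4},
  {"travel": [0,0,-3],"turn": [0,0,0],"gripper": 0.4},
  {"travel": [0,0,0],"turn": [0,0,0],"gripper": 0.4},
  {"travel": [0,0,0],"turn": [0,0,0],"gripper": 0.4},
])

```text
t: 20.4
eef_pos: [0.5101, 0.1659, 0.3012]
tcp_rot: [0.19, 3.13, 0.003]
force: [-0.4, 0.9, -1.3]
gripper_width: 0.0615
grasp_force: 0.0
```

Run:
```python
from h import *
st();f=grab('wrist','w6.png')
c=big(mask(f,(0,150,40),(6,255,255),(260,100,380,260)));r=c[:,0,:];print(cv2.minAreaRect(c))
v0,v1=r[:,1].min(),r[:,1].max()
m=lambda q:(q[:,0].min()+q[:,0].max())/2
a=ray(f,(m(r[r[:,1]>v1-6]),v1+.5),.173);b=ray(f,(m(r[r[:,1]<v0+6]),v0-.5),.143);print((a+b)/2)
```

```text
20.4 pos [0.5101 0.1659 0.3012] bottom 0.1622 xang 173.07 tilt [0.36 0.1 ] F [-0.4  0.9 -1.3] M [-0.01 -0.02  0.03] q6 -67.7 w 0.06153231283083778
((319.0, 190.0), (74.0, 20.0), 90.0)
[0.5079811 0.1662085 0.158    ]
```

View pics/w6.png

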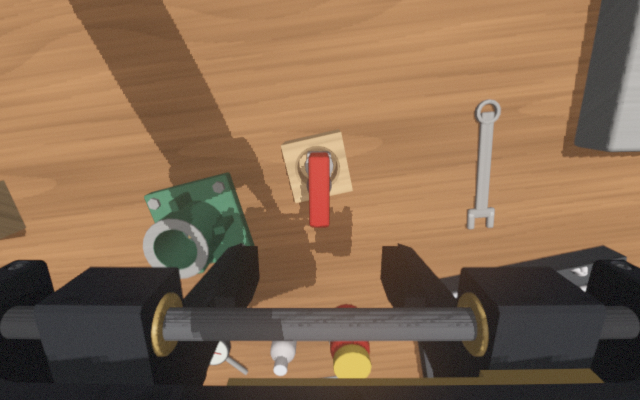

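The key stands upright in its stand at (319,190), released, with the same apparent size as at the start.

```bash
python3 -c "
from bench import arm
print(arm.close_job())"
```

```text
the job is handed in; nothing more can be done
None
```

I turned the nut clockwise until it came up firm at about 0.4 N m, put the red key back upright in its stand and let go, then handed the job in at about 20 s; the hand-in returned no verdict.

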